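# Close the two gaps in an interlocking paver course

## Task

Fill the two gaps in the course of pavers on the setting board: each tabbed paver goes down flush into the gap that its tabs fit, the right way round, with no drop. The paver in the caddy comes out by its tab ends, which must be free to enter the course, so set it down flat on the bench, let go, and take it again by its plain sides. Leave the other things on the bench where they are.

Things in the scene. Friction and masses are not known exactly. Their poses are not given: they have to be found in the camera images.
- paver_a: Clay paver, plain dark red, 26 mm thick (all sizes in mm). Its body is 46 (x) by 56 (y); a flat-ended tab 10 long stands out from the middle of each x end, so it is 66 long over the tabs: the tab at +x is 40 wide (y), the tab at -x 16 wide. The plain sides (+-y) are flat. The lowest 4 are set in by 1 all round, as a lead-in. Origin: centre of the underside; z up out of the top. 0.11 to 0.23 kg. It starts in the caddy, its x along the caddy's x.
- paver_b: Clay paver, plain dark red, 26 mm thick (all sizes in mm). Its body is 46 (x) by 56 (y); a flat-ended tab 10 long stands out from the middle of each x end, so it is 66 long over the tabs: the tab at +x is 32 wide (y), the tab at -x 24 wide. The plain sides (+-y) are flat. The lowest 4 are set in by 1 all round, as a lead-in. Origin: centre of the underside; z up out of the top. 0.11 to 0.23 kg. It starts loose and flat on the bench.
- panel: Setting board, fixed: plywood (all sizes in mm) 210 (x) by 150 (y) by 12 thick, origin under its centre. A course of clay pavers, 26 high and 56 wide (y -28 to 28), is fixed along the board's middle from x -100 to x 100, with two gaps. Either side of the course the board is bare, but for a batten 12 high along y 65 to 75.
- gap_a (a point): Centre of the floor (board top) of the gap for paver_a, at x -42 on the board, axes as the board's. Fixed pavers bound it at both x ends, with notches 1 mm larger than paver_a's tabs and body on every face; at its y sides it is open. Wide notch at +x. paver_a is home when its origin and axes are those of this point; its top is then flush with the course. Turned end for end, or the other paver, will not go in.
- gap_b (a point): The same for paver_b, at x 42 on the board. Its notches are for tabs 32 (at +x) and 24 (at -x) mm wide.
- caddy: Wooden carrier, fixed (sizes in mm): base 90 (x) by 80 (y) by 8 thick, origin under its centre, with two upright cheeks 70 long, 8 thick, at y 32 to 40 on both sides, their tops 44 above the bench. Open at both x ends. paver_a lies on its base, 4 from each cheek, so it can be gripped only across its tab ends.
- bench_spot (a point): Point on the bench top where a patch at least 60 mm in radius is always clear, handy for setting a paver down.
- try_square: Bystander: try square lying flat, wooden stock 110 by 24 by 16 mm high, steel blade 150 long. Origin under the stock.
- brush_jar: Bystander: green glass jar with brushes, 76 wide, 100 mm high (200 with brushes). Origin under it.
- glaze_jar: Bystander: white jar, 64 wide, 75 mm high. Origin under it.
- mallet: Bystander: mallet lying flat, about 260 mm long. Origin under its middle.
- spare_paver: Bystander: spare paver without tabs, 62 by 56 by 26 mm high. Origin under it.
- rubbing_block: Bystander: black rubber rubbing block 45 by 75 by 25 mm high. Origin under it.
- water_bowl: Bystander: white bowl 120 wide, 50 mm high. Origin under it.
Things that resemble listed ones, but are neither listed nor needed, are in the scene too. What is shaped like the paver_a but green or turquoise is not meant.

How it is judged:
By the outcome, as a careful person would: the job done as asked, in the order asked, and still so for the second after the job is handed in, with the robot touching nothing.
It also fails if it takes over 72 s, if anything falls off the work surface, if the arm or the gripper's body presses on something with over 40 N, if the wrist force passes 120 N, or if a joint passes its speed limit or range.

## Robot

A 6-joint arm with a two-finger parallel gripper is mounted at the origin on the work surface. World frame = base frame: x ahead of the robot, y to its left, z up, the work surface at z = 0. Lengths are in m, angles in degrees, forces in N, time in s.
With the tool pointing down it reaches from about 0.35 to 0.875 m from the base axis. Payload 4.2 kg.
Tool frame: the origin (TCP) lies where the fingers leave the gripper's body, on its centre line; the fingertips stand 70 mm ahead of it and the grasp point (between the pads) lies 51 mm ahead of it; z points along the fingers, y is the direction in which the jaws open and shut (so a half turn about z gives the same grasp; the last joint's range is limited). The gripper opens to 87 mm and grips with 3 to 60 N. Pads are 19 mm wide; open, the fingers measure 117 mm over their backs; the gripper's body (75 mm by 190 mm) begins 51 mm behind the grasp point.
Start: joints at [87.468, 22.042, 0.453, 0, -68.411, -14.817], TCP at [0.186, 0.597, 0.292] pointing down, gripper open.
Joint ranges: [-179.83, 179.83], [-69.29, 118.12], [-61.27, 80.66], [-181.25, 117.63], [-171.15, -9.14], [-177.46, 177.46]. Speed limits (degrees/s): [159.86, 159.86, 180, 180, 180, 180].

## Interface

Orientations are given as a 3x3 rotation matrix whose columns are the frame's x, y, z axes.
In Python, from station import sense, capture, camera_model, finish_job gives the robot as it stands.
- The arm moves only by the shell command python3 -m inch 'ROWS'. ROWS is JSON, a list of rows, each an object with "hand": the closure, from 0 (fully open) to 1 (shut); "slide": the shift along the world's x, y, z in cm, a list of three; "yaw": the turn about the world's z in rad. A call has 1 to 10 rows; each row is the pose to reach, as a shift and turn from the pose commanded when the call began; what a row does not reach only later rows make up. A row lasts 1/8 s, in which the tool goes at most 62.5 mm and 10.7 degrees, less where a joint would pass 70% of its speed; a pose out of reach is approached as far as the arm can. A call with a gripper value outside its range is refused whole. The fingers move at their own pace and stop on an object; the grip force is fixed at half the most. Time passes only in rows, so rows that repeat a pose let the fingers close. It gives the time, the measured TCP pose, the force and the opening at its end, in the units of the state.
- sense(): the state, without advancing time (a new reading comes with each control period).
- capture(name): name is "scene" or "top" or "wrist"; returns the picture (480x640x3 uint8, blue, green, red); there is no depth.
- camera_model(name): a dict with "mtx" (3x3 intrinsics, pixels), "xyz" and "orientation" of the camera in the world; the wrist camera has in their place "tool_from_camera" (4x4, takes a point from camera to tool coordinates, whose origin is the TCP and whose axes are the flange's). Camera axes: x right, y up, looking along -z (the intrinsics and any distortion apply to the point x, -y, -z); pixel columns grow to the right and rows downward; lengths in m; the calibration is good to about 2 mm. A picture is of the moment at which its call begins: read the wrist's pose just before it. camera_model takes no time and is no camera call.
- finish_job(): hands the job in, once; it reports no verdict.
The state is a dict: "time_s": time; "joints": joint angles; "joint_velocities": joint speeds; "effort": joint torques, N m; "tcp_pos": TCP position; "ee_rot": TCP orientation; "wrist_force": force on the tool from outside, world axes, zero at the start; "moment": the same for the moment, N m; "gripper_width": opening from 0.0 (shut) to 1.0 (fully open).
Only numpy, scipy, OpenCV 4.12 (cv2) and the standard library are available. Lean on these libraries where they do the work, as an engineer would, in place of code of your own. Each camera call takes 0.05 s, during which the arm holds its last target. There are 200 camera calls.

## Working session

There is one attempt and no reset: what is moved stays moved. The work goes in short steps, Python scripts to look and compute and a shell command to move; the robot and the scene stay as the last step left them, time stands still between calls to the robot, and variables do not carry over. Pictures are saved under pics/ and viewed, about 8 in all and at most 12, crops included, and the job is handed in when it is done.

```bash
ls; mkdir -p pics; python3 - <<'E'
from station import *
import cv2
s=sense();print({k:s[k] for k in('time_s','tcp_pos','ee_rot','gripper_width')})
for n in('top','scene'):
    cv2.imwrite(f'pics/{n}0.png',capture(n)); print(camera_model(n))
print(camera_model('wrist'))
E
```

```text
pics
{'time_s': 0.0, 'tcp_pos': array([0.18620721, 0.59614088, 0.2911605 ]), 'ee_rot': array([[ 9.54445790e-01, -2.98383817e-01, -5.75791617e-04],
       [-2.98384363e-01, -9.54443502e-01, -2.09104967e-03],
       [ 7.43748133e-05,  2.16760077e-03, -9.99997648e-01]]), 'gripper_width': 1.0046202832559232}
{'mtx': array([[560.747932  ,   0.        , 308.13959198],
       [  0.        , 560.747932  , 240.93392338],
       [  0.        ,   0.        ,   1.        ]]), 'xyz': array([0.43154657, 0.01222435, 1.50656972]), 'orientation': array([[-0.01044428,  0.99340733, -0.11416123],
       [-0.99981583, -0.00853643,  0.01718801],
       [ 0.01610017,  0.11431972,  0.99331354]])}
{'mtx': array([[519.15904081,   0.        , 318.79512985],
       [  0.        , 519.15904081, 235.25266967],
       [  0.        ,   0.        ,   1.        ]]), 'xyz': array([ 1.48805429, -0.15496321,  1.17037335]), 'orientation': array([[ 0.17105847, -0.76618235,  0.61943813],
       [ 0.9851377 ,  0.14294708, -0.09523569],
       [-0.01557897,  0.62652273,  0.77924743]])}
{'mtx': array([[378.48175402,   0.        , 315.88571522],
       [  0.        , 378.48175402, 234.2364245 ],
       [  0.        ,   0.        ,   1.        ]]), 'tool_from_camera': array([[ 6.51285054e-04,  9.64625473e-01,  2.63623354e-01,
         7.27676764e-02],
       [ 9.99998891e-01, -9.81378072e-04,  1.12045443e-03,
         3.07184516e-04],
       [ 1.33953306e-03,  2.63622332e-01, -9.64625042e-01,
        -9.32502222e-02],
       [ 0.00000000e+00,  0.00000000e+00,  0.00000000e+00,
         1.00000000e+00]])}
```

View pics/top0.png

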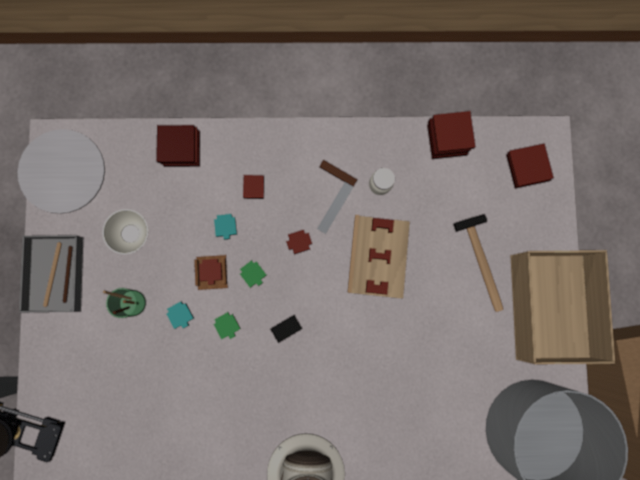

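View pics/scene0.png

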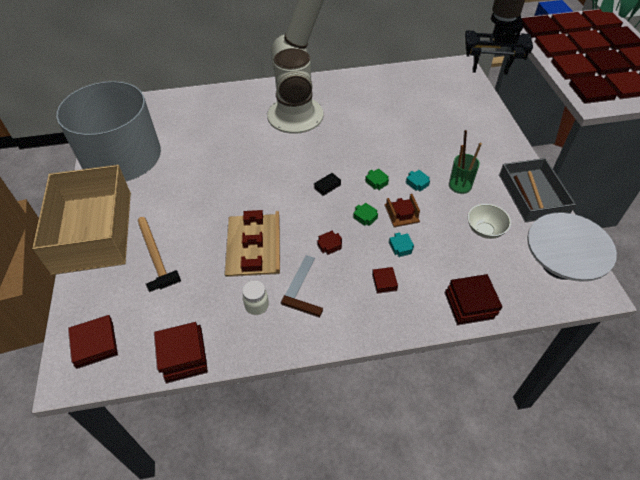

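The top view shows three dark red candidates. The caddy one at (210,271) is tabbed and sits between the cheeks, so it is paver_a. The loose tabbed one at (299,242) is paver_b. The plain one at (254,187) is spare_paver. The green and turquoise ones are decoys. The course is at (379,257), running along image vertical.

```bash
cat > h.py <<'E'
import numpy as np, cv2
from station import *
def cam(n,s=None):
    m=camera_model(n)
    if n!='wrist': return m['mtx'],np.array(m['xyz']),np.array(m['orientation'])
    T=np.array(m['tool_from_camera']);R=np.array(s['ee_rot'])
    return m['mtx'],R@T[:3,3]+s['tcp_pos'],R@T[:3,:3]
def ray(c,uv,z):
    K,p,R=c; uv=np.atleast_2d(uv).astype(float)
    d=np.c_[(uv[:,0]-K[0,2])/K[0,0],-(uv[:,1]-K[1,2])/K[1,1],-np.ones(len(uv))]@R.T
    return (p+d*((z-p[2])/d[:,2])[:,None])[:,:2]
def red(im):
    h=cv2.cvtColor(im,cv2.COLOR_BGR2HSV).astype(int)
    return (((h[...,0]<8)|(h[...,0]>172))&(h[...,1]>140)&(h[...,2]>30)).astype(np.uint8)
def blobs(m,a=40):
    return [c for c in cv2.findContours(m,cv2.RETR_EXTERNAL,cv2.CHAIN_APPROX_NONE)[0] if cv2.contourArea(c)>a]
E
python3 - <<'E'
from h import *
im=cv2.imread('pics/top0.png');c=cam('top')
for b in blobs(red(im)):
    (u,v),wh,a=cv2.minAreaRect(b)
    for z in(.026,): print(np.round((u,v)),np.round(wh),round(a),ray(c,(u,v),z).round(3))
print('board corners',ray(c,[(357,215),(410,220),(402,298),(348,293)],.012).round(3))
print('caddy corners',ray(c,[(195,256),(226,256),(227,288),(196,290)],.04).round(3))
print('spot?',ray(c,[(320,300),(310,290),(286,328)],0).round(3))
cv2.imwrite('pics/crop.png',cv2.resize(im[165:345,165:425],None,fx=3,fy=3,interpolation=cv2.INTER_CUBIC))
E
```

```text
[376. 287.] [20. 11.] 6 [[ 0.478 -0.192]]
[210. 272.] [25. 22.] 90 [[0.523 0.246]]
[379. 255.] [20. 11.] 6 [[ 0.562 -0.203]]
[298. 242.] [18. 22.] 72 [[0.6   0.012]]
[382. 225.] [20. 11.] 6 [[ 0.643 -0.212]]
[253. 186.] [21. 18.] 90 [[0.75  0.133]]
[529. 165.] [37. 38.] 76 [[ 0.803 -0.617]]
[178. 146.] [39. 40.] 90 [[0.864 0.335]]
[451. 134.] [42. 43.] 84 [[ 0.891 -0.406]]
board corners [[ 0.673 -0.146]
 [ 0.658 -0.29 ]
 [ 0.448 -0.262]
 [ 0.463 -0.118]]
caddy corners [[0.563 0.283]
 [0.562 0.202]
 [0.479 0.199]
 [0.474 0.28 ]]
spot? [[ 0.445 -0.044]
 [ 0.472 -0.017]
 [ 0.372  0.047]]
```

View pics/crop.png

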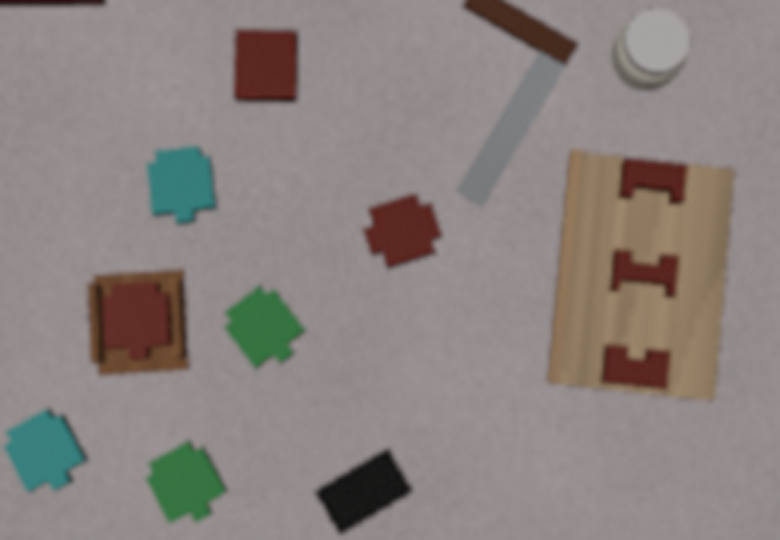

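The crop confirms the choices. The caddy paver at crop (140,318) has its wide tab up (world +x) and narrow tab down. paver_b is at crop (403,230). The batten on the left edge means board +y is world +y, so gap_a is the lower gap and gap_b the upper one. Next I hover over the caddy.

```bash
python3 -m inch '[{"hand":0,"slide":[33.7,-35.3,0],"yaw":-1.235},{"hand":0,"slide":[33.7,-35.3,0],"yaw":-1.235},{"hand":0,"slide":[33.7,-35.3,0],"yaw":-1.235},{"hand":0,"slide":[33.7,-35.3,0],"yaw":-1.235},{"hand":0,"slide":[33.7,-35.3,0],"yaw":-1.235},{"hand":0,"slide":[33.7,-35.3,0],"yaw":-1.235},{"hand":0,"slide":[33.7,-35.3,-4],"yaw":-1.235},{"hand":0,"slide":[33.7,-35.3,-9],"yaw":-1.235},{"hand":0,"slide":[33.7,-35.3,-9],"yaw":-1.235},{"hand":0,"slide":[33.7,-35.3,-9],"yaw":-1.235}]'
python3 - <<'E'
from h import *
s=sense();print(s['time_s'],s['joints'],s['tcp_pos'],s['ee_rot'])
im=capture('wrist');cv2.imwrite('pics/w1.png',im)
np.save('w1.npy',np.array([s],dtype=object))
for b in blobs(red(im),500):
    r=cv2.minAreaRect(b);print(r,ray(cam('wrist',s),r[0],.034))
E
```

```text
time_s: 1.35
tcp_pos: [0.523, 0.242, 0.1999]
ee_rot: [[0.03, -1.0, -0.004], [-1.0, -0.03, -0.003], [0.003, 0.004, -1.0]]
wrist_force: [-0.4, 0.8, 1.0]
gripper_width: 1.001
1.35 [ 4.09184624e+01  2.21619045e+01 -1.36844645e+01 -2.05133227e-02
 -5.44595978e+01 -3.91600773e+01] [0.52302323 0.24196762 0.19994917] [[ 0.03048265 -0.99952636 -0.004226  ]
 [-0.99953034 -0.03046891 -0.00327752]
 [ 0.00314721  0.00432392 -0.9999857 ]]
((317.1288146972656, 238.85853576660156), (79.284423828125, 92.02042388916016), 89.06080627441406) [[0.52206938 0.24347786]]
((23.0, 64.0), (92.0, 46.0), 90.0) [[0.71128148 0.13437802]]
```

View pics/w1.png

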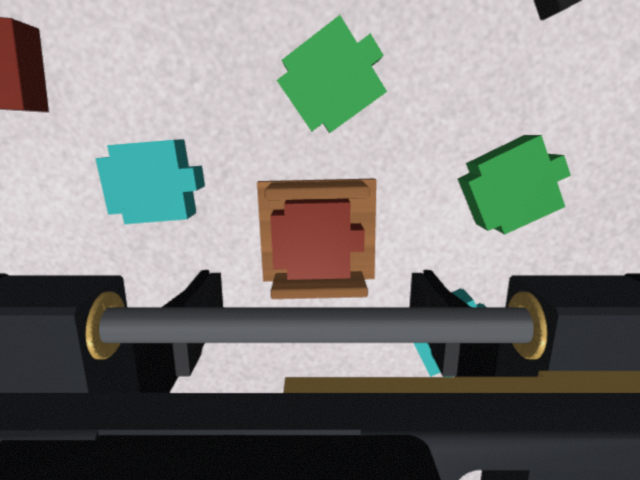

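The wrist view shows paver_a in the caddy at (317,239), wide tab to the left (world +x), aligned with the jaws and clear of its neighbours. I descend to a TCP height of 0.081 and grip.

```bash
python3 -m inch '[{"hand":0,"slide":[-0.1,0.15,-5],"yaw":0},{"hand":0,"slide":[-0.1,0.15,-9],"yaw":0},{"hand":0,"slide":[-0.1,0.15,-11.9],"yaw":0},{"hand":0,"slide":[-0.1,0.15,-11.9],"yaw":0},{"hand":1,"slide":[-0.1,0.15,-11.9],"yaw":0},{"hand":1,"slide":[-0.1,0.15,-11.9],"yaw":0},{"hand":1,"slide":[-0.1,0.15,-11.9],"yaw":0},{"hand":1,"slide":[-0.1,0.15,-11.9],"yaw":0}]'
```

```text
time_s: 2.4
tcp_pos: [0.5227, 0.2455, 0.0847]
ee_rot: [[0.033, -0.999, 0.001], [-0.999, -0.033, 0.001], [-0.001, -0.002, -1.0]]
wrist_force: [-2.9, 0.5, 5.2]
gripper_width: 0.755
```

```bash
python3 -m inch '[{"hand":1,"slide":[0,0,4],"yaw":0},{"hand":1,"slide":[0,0,8],"yaw":0},{"hand":1,"slide":[-2,-6,8],"yaw":0},{"hand":1,"slide":[-3,-12,8],"yaw":0},{"hand":1,"slide":[-4,-18,8],"yaw":0},{"hand":1,"slide":[-5,-24,8],"yaw":0},{"hand":1,"slide":[-5.8,-27.5,8],"yaw":0},{"hand":1,"slide":[-5.8,-27.5,4],"yaw":0},{"hand":1,"slide":[-5.8,-27.5,0.5],"yaw":0},{"hand":1,"slide":[-5.8,-27.5,0.5],"yaw":0}]'; python3 - <<'E'
from h import *
s=sense();print(s['tcp_pos'],s['wrist_force'])
a=capture('wrist');b=capture('top')[200:330,220:420];cv2.imwrite('pics/c2.png',np.hstack([cv2.resize(a,(400,300)),cv2.resize(b,(400,300))]))
E
```

```text
time_s: 3.65
tcp_pos: [0.4625, -0.0307, 0.0864]
ee_rot: [[0.032, -0.999, -0.006], [-0.999, -0.032, -0.002], [0.001, 0.006, -1.0]]
wrist_force: [0.4, 0.2, 0.2]
gripper_width: 0.761
[ 0.46251885 -0.03067365  0.08638273] [0.40290002 0.15989521 0.18726573]
```

View pics/c2.png

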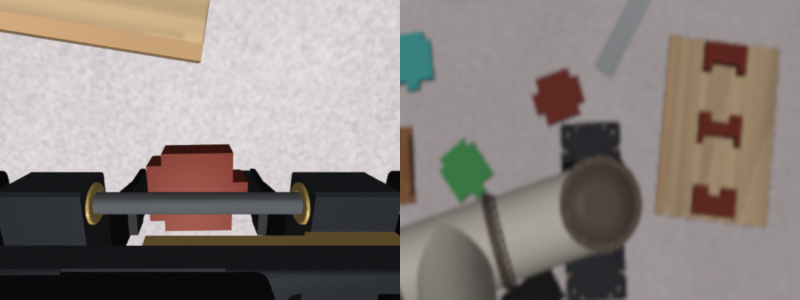

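paver_a is held level over a clear patch, wide tab at image left (world +x). I lower it gently.

```bash
python3 -m inch '[{"hand":1,"slide":[0,0,-0.7],"yaw":0},{"hand":1,"slide":[0,0,-1.1],"yaw":0},{"hand":1,"slide":[0,0,-1.3],"yaw":0},{"hand":1,"slide":[0,0,-1.3],"yaw":0}]'
```

```text
time_s: 4.25
tcp_pos: [0.4645, -0.0298, 0.0766]
ee_rot: [[0.034, -0.999, 0.001], [-0.999, -0.034, 0.0], [0.0, -0.001, -1.0]]
wrist_force: [-3.7, 1.2, 9.9]
gripper_width: 0.761
```

```bash
python3 -m inch '[{"hand":0,"slide":[0,0,0],"yaw":0},{"hand":0,"slide":[0,0,0],"yaw":0},{"hand":0,"slide":[0,0,4],"yaw":0},{"hand":0,"slide":[0,0,9],"yaw":0.18},{"hand":0,"slide":[0,0,13],"yaw":0.36},{"hand":0,"slide":[0,0,13],"yaw":0.54},{"hand":0,"slide":[0,0,13],"yaw":0.72},{"hand":0,"slide":[0,0,13],"yaw":0.9},{"hand":0,"slide":[0,0,13],"yaw":1.08},{"hand":0,"slide":[0,0,13],"yaw":1.26}]'
python3 -m inch '[{"hand":0,"slide":[2.5,1,0],"yaw":0.18},{"hand":0,"slide":[5,2,0],"yaw":0.3},{"hand":0,"slide":[5,2,0],"yaw":0.3},{"hand":0,"slide":[5,2,0],"yaw":0.3}]'
python3 - <<'E'
from h import *
s=sense();print(s['time_s'],s['tcp_pos'])
im=capture('wrist');cv2.imwrite('pics/w3.png',im);np.save('w3.npy',np.array([s],dtype=object))
for b in blobs(red(im),500):
    r=cv2.minAreaRect(b);print(r,ray(cam('wrist',s),r[0],.026))
E
```

```text
time_s: 5.5
tcp_pos: [0.4642, -0.03, 0.2051]
ee_rot: [[0.963, -0.269, -0.0], [-0.269, -0.963, -0.0], [-0.0, 0.0, -1.0]]
wrist_force: [-0.5, 0.4, 0.6]
gripper_width: 0.998
time_s: 6.0
tcp_pos: [0.5136, -0.0101, 0.2047]
ee_rot: [[1.0, 0.021, -0.002], [0.021, -1.0, -0.0], [-0.002, 0.0, -1.0]]
wrist_force: [-0.1, 0.5, 0.4]
gripper_width: 1.0
6.0 [ 0.51355107 -0.01014166  0.20474562]
((550.0437622070312, 266.0691833496094), (36.88575744628906, 101.24071502685547), 79.48737335205078) [[ 0.49045285 -0.1893494 ]]
((340.0, 275.5), (61.0, 70.0), 90.0) [[ 0.47924118 -0.02966393]]
((586.7855224609375, 175.78802490234375), (103.95657348632812, 53.2270622253418), 8.392924308776855) [[ 0.55919312 -0.20288047]]
((285.87158203125, 107.2385482788086), (84.6718521118164, 95.20794677734375), 73.3007583618164) [[0.6010516  0.01196644]]
((608.0, 44.50000762939453), (72.9874496459961, 68.80587768554688), 8.746162414550781) [[ 0.64456973 -0.198724  ]]
```

View pics/w3.png

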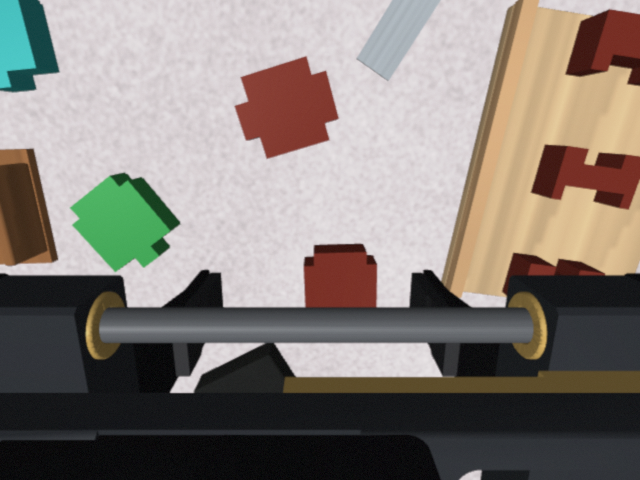

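The picture shows paver_b at (286,107), wider tab at the right (331,95) and narrower tab at the left (242,123), so its +x points along about -73° in the world. paver_a lies flat at (340,280). Next I measure the gaps from above the board.

```bash
python3 -m inch '[{"hand":0,"slide":[-1.3,-18.5,1],"yaw":-0.14},{"hand":0,"slide":[-1.3,-18.5,1],"yaw":-0.14},{"hand":0,"slide":[-1.3,-18.5,1],"yaw":-0.14},{"hand":0,"slide":[-1.3,-18.5,1],"yaw":-0.14},{"hand":0,"slide":[-1.3,-18.5,1],"yaw":-0.14},{"hand":0,"slide":[-1.3,-18.5,1],"yaw":-0.14}]'
python3 - <<'E'
from h import *
s=sense();print(s['time_s'],s['tcp_pos'])
im=capture('wrist');cv2.imwrite('pics/w4.png',im);np.save('w4.npy',np.array([s],dtype=object))
E
```

```text
time_s: 6.8
tcp_pos: [0.5012, -0.1939, 0.2153]
ee_rot: [[0.993, -0.116, -0.0], [-0.116, -0.993, 0.0], [-0.0, -0.0, -1.0]]
wrist_force: [1.3, -0.9, -0.6]
gripper_width: 0.998
6.8 [ 0.50120078 -0.19386095  0.21530352]
```

View pics/w4.png

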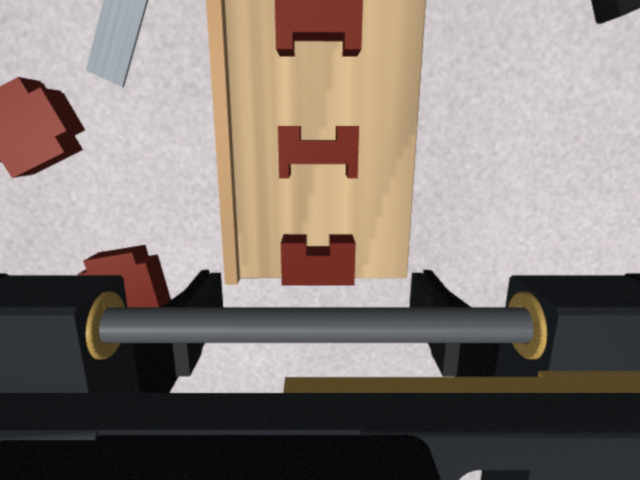

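The picture shows the course upright: the bottom block at (318,260), the H-shaped middle block at (318,152), and the top block at (320,25). gap_a is around (318,205) and gap_b around (318,90). I fit the bright top faces.

```bash
python3 - <<'E'
from h import *
im=cv2.imread('pics/w4.png');s=np.load('w4.npy',allow_pickle=True)[0];c=cam('wrist',s)
V=im[...,2].astype(int)
print(V[145:185,350]); print(V[230:288,318]); print(V[160,270:300],V[155,345:365])
for t in(75,85,95):
  m=red(im)&(im[...,2]>t).astype(np.uint8)
  for b in blobs(m,300):
    u,v=b[:,0].mean(0)
    if not(270<u<370): continue
    P=ray(c,b[:,0],.038)*1000
    r=cv2.minAreaRect(P.astype(np.float32)); print(t,np.round(b[:,0].min(0)),np.round(b[:,0].max(0)),np.round(r[0],1),np.round(r[1],1),round(r[2],2))
E
```

```text
[118 119 119 119 119 119 119 119 119 120 119 118 119 119 120 119 118 119
 118 119 119 118 119 119 118 119 118 119 118 118 118 119 129 168 212 215
 215 214 216 214]
[215 215 216 216 216 216 214 216 216 216 217 216 216 218 216 188 101  52
  52  50  51  49  51  48  52  70 103 116 117 117 116 117 117 117 116 116
 116 116 116 116 117 118 116 117 115 116 118 116 115 116 115 115 117 115
 120 149 199 206]
[204 205 202 201 201 201 202 200 163 131 126 124 123 123 123 123 123 122
 122 124 122 122 123 122 122 121 122 122 121 122] [119 120 120 119 118 119 119 118 118 120 118 118 126 176 202 207 208 208
 209 210]
75 [281 243] [354 284] [ 476.8 -192.5] [55.2 32.9] 83.41
75 [278 126] [358 177] [ 559.1 -202.1] [55.1 34.9] 83.37
75 [275   0] [361  49] [ 638.6 -211.5] [55.1 28.4] 83.35
85 [281 243] [354 284] [ 476.8 -192.5] [55.2 32.9] 83.41
85 [278 126] [358 177] [ 559.1 -202.1] [55.1 34.9] 83.37
85 [275   0] [361  48] [ 638.9 -211.5] [55.1 27.8] 83.35
95 [281 243] [354 284] [ 476.8 -192.5] [55.2 32.9] 83.41
95 [278 126] [358 177] [ 559.1 -202.1] [55.1 34.9] 83.37
95 [275   0] [361  48] [ 638.9 -211.5] [55.1 27.8] 83.35
```

```bash
python3 -m inch '[{"hand":0,"slide":[-8.7,16.4,0],"yaw":0.149},{"hand":0,"slide":[-8.7,16.4,0],"yaw":0.149},{"hand":0,"slide":[-8.7,16.4,0],"yaw":0.149},{"hand":0,"slide":[-8.7,16.4,0],"yaw":0.149},{"hand":0,"slide":[-8.7,16.4,0],"yaw":0.149},{"hand":0,"slide":[-8.7,16.4,0],"yaw":0.149}]'
cat >> h.py <<'E'
def faces(name,z,save):
    s=sense(); im=capture('wrist'); cv2.imwrite(f'pics/{save}.png',im); c=cam('wrist',s)
    print(s['time_s'],s['tcp_pos'].round(4),s['ee_rot'][:2,0].round(4))
    m=red(im)&(im[...,2]>85).astype(np.uint8)
    for b in blobs(m,300):
        P=ray(c,b[:,0],z)*1000; r=cv2.minAreaRect(P.astype(np.float32))
        print(b[:,0].min(0),b[:,0].max(0),np.round(r[0],1),np.round(r[1],1),round(r[2],2))
E
python3 -c "
from h import *
faces('wrist',.026,'w5')"
```

```text
time_s: 7.6
tcp_pos: [0.4148, -0.0313, 0.2152]
ee_rot: [[1.0, 0.03, 0.0], [0.03, -1.0, -0.0], [0.0, 0.0, -1.0]]
wrist_force: [0.6, -0.2, -1.1]
gripper_width: 0.999
7.6 [ 0.4148 -0.0313  0.2152] [0.9995 0.0302]
[504 124] [594 183] [ 476.3 -199.5] [58.  34.6] 83.26
[278 116] [353 205] [465.4 -30.3] [64.3 54.2] 2.95
[538   0] [639  60] [ 562.4 -209.7] [58.2 37.4] 83.29
```

```bash
python3 -m inch '[{"hand":0,"slide":[5.0,0.1,-4],"yaw":0.01},{"hand":0,"slide":[5.0,0.1,-8],"yaw":0.01},{"hand":0,"slide":[5.0,0.1,-12],"yaw":0.01},{"hand":0,"slide":[5.0,0.1,-14.1],"yaw":0.01},{"hand":0,"slide":[5.0,0.1,-14.1],"yaw":0.01},{"hand":1,"slide":[5.0,0.1,-14.1],"yaw":0.01},{"hand":1,"slide":[5.0,0.1,-14.1],"yaw":0.01},{"hand":1,"slide":[5.0,0.1,-14.1],"yaw":0.01},{"hand":1,"slide":[5.0,0.1,-14.1],"yaw":0.01}]'
```

```text
time_s: 8.78
tcp_pos: [0.4645, -0.0299, 0.0747]
ee_rot: [[0.999, 0.041, 0.001], [0.041, -0.999, 0.0], [0.001, -0.0, -1.0]]
wrist_force: [-1.1, 0.4, 1.7]
gripper_width: 0.642
```

```bash
python3 -m inch '[{"hand":1,"slide":[0,0,4],"yaw":0},{"hand":1,"slide":[0,0,7.5],"yaw":0},{"hand":1,"slide":[1.6,-5.6,7.5],"yaw":-0.08},{"hand":1,"slide":[3.4,-11.2,7.5],"yaw":-0.157},{"hand":1,"slide":[5.2,-16.7,7.5],"yaw":-0.157},{"hand":1,"slide":[5.2,-16.7,5],"yaw":-0.157},{"hand":1,"slide":[5.2,-16.7,4.3],"yaw":-0.157},{"hand":1,"slide":[5.2,-16.7,4.3],"yaw":-0.157}]'
python3 - <<'E'
from h import *
faces('wrist',.038,'w6'); faces('wrist',.069,'w6')
im=cv2.imread('pics/w6.png');cv2.imwrite('pics/w6c.png',cv2.resize(im[0:320,180:460],None,fx=1.8,fy=1.8))
E
```

```text
time_s: 9.78
tcp_pos: [0.5159, -0.1964, 0.1169]
ee_rot: [[0.993, -0.115, -0.002], [-0.115, -0.993, 0.0], [-0.002, 0.0, -1.0]]
wrist_force: [0.6, 0.3, -0.4]
gripper_width: 0.642
9.775 [ 0.5159 -0.1964  0.1169] [ 0.9934 -0.1146]
[250 343] [381 376] [ 474.2 -191.9] [67.5 19.5] 83.5
[245 156] [386 306] [ 540.9 -199.4] [68.5 73.2] 83.49
[250   0] [387  38] [ 631.4 -210.8] [55.6 13.9] 83.44
9.825 [ 0.5164 -0.1963  0.1176] [ 0.9935 -0.1141]
[251 343] [381 376] [ 494.9 -194.2] [55.5 16.1] 83.53
[245 157] [386 306] [ 549.7 -200.3] [56.5 59.9] 83.52
[251   0] [387  40] [ 624.2 -209.8] [45.6 12.1] 83.46
```

View pics/w6c.png

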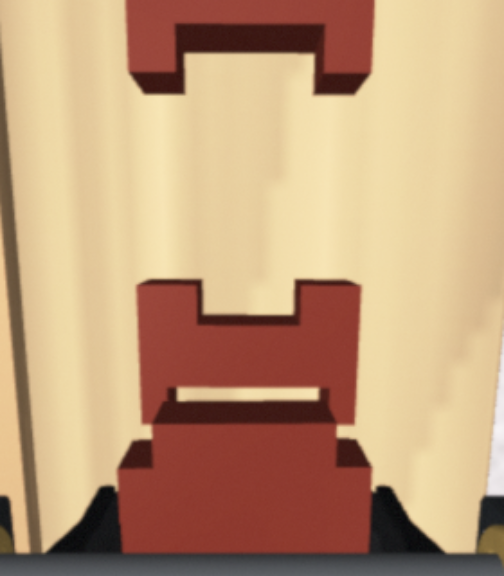

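The crop shows paver_a's wide tab facing the wide notch of the middle block, and the fit looks a little left of centre. I compute the offset from the edge pixels.

```bash
python3 - <<'E'
from h import *
im=cv2.imread('pics/w6.png');s=sense();c=cam('wrist',s);R=s['ee_rot'];p=s['tcp_pos']
V=im[...,2].astype(int)
def xs(row,a,b,t):  # transitions
    d=np.diff(V[row,a:b]);return [(a+i,d[i]) for i in np.where(abs(d)>12)[0]]
def ys(col,a,b):
    d=np.diff(V[a:b,col]);return [(a+i,d[i]) for i in np.where(abs(d)>12)[0]]
for r in(175,195,210,245,270):print('row',r,xs(r,235,400,0))
for k in(262,285,318,350,374):print('col',k,ys(k,140,300))
E
```

```text
row 175 [(np.int64(255), np.int64(-35)), (np.int64(256), np.int64(-33)), (np.int64(288), np.int64(-37)), (np.int64(289), np.int64(-45)), (np.int64(345), np.int64(20)), (np.int64(346), np.int64(31)), (np.int64(347), np.int64(13)), (np.int64(378), np.int64(24)), (np.int64(379), np.int64(51)), (np.int64(380), np.int64(16))]
row 195 [(np.int64(255), np.int64(-13)), (np.int64(256), np.int64(-41)), (np.int64(257), np.int64(-24)), (np.int64(377), np.int64(21)), (np.int64(378), np.int64(53)), (np.int64(379), np.int64(16))]
row 210 [(np.int64(256), np.int64(-26)), (np.int64(257), np.int64(-40)), (np.int64(258), np.int64(-13)), (np.int64(377), np.int64(54)), (np.int64(378), np.int64(27))]
row 245 [(np.int64(251), np.int64(-26)), (np.int64(252), np.int64(-67)), (np.int64(253), np.int64(-49)), (np.int64(263), np.int64(49)), (np.int64(264), np.int64(21)), (np.int64(365), np.int64(-13)), (np.int64(366), np.int64(-32)), (np.int64(367), np.int64(-30)), (np.int64(377), np.int64(61)), (np.int64(378), np.int64(81)), (np.int64(379), np.int64(21))]
row 270 [(np.int64(235), np.int64(-55)), (np.int64(236),
[... 1848 characters left out ...]
np.int64(213), np.int64(15)), (np.int64(214), np.int64(49)), (np.int64(215), np.int64(34)), (np.int64(221), np.int64(-76)), (np.int64(222), np.int64(-78)), (np.int64(223), np.int64(-15)), (np.int64(233), np.int64(13)), (np.int64(234), np.int64(39)), (np.int64(235), np.int64(25))]
col 374 [(np.int64(154), np.int64(-18)), (np.int64(155), np.int64(-102)), (np.int64(156), np.int64(-44)), (np.int64(157), np.int64(24)), (np.int64(158), np.int64(43)), (np.int64(234), np.int64(20)), (np.int64(235), np.int64(45)), (np.int64(236), np.int64(24)), (np.int64(242), np.int64(-41)), (np.int64(243), np.int64(-100)), (np.int64(244), np.int64(-27)), (np.int64(258), np.int64(34)), (np.int64(259), np.int64(40))]
```

```bash
cat > off.py <<'E'
from h import *
def tool(uv,z,s):
    d=ray(cam('wrist',s),uv,z)-s['tcp_pos'][:2]
    a=s['ee_rot'][:2,0]; return np.c_[d@a,d@[a[1],-a[0]]]*1000
E
python3 - <<'E'
from off import *
s=sense()
print('block x edges 18,8,-8,-18:',tool([(318,158.2),(318,180.7),(318,214.9),(318,235.5)],.038,s)[:,0].round(1))
print('block y:',tool([(256.3,175),(379.7,175),(256.9,195),(378.9,195),(257.5,210),(378.2,210)],.038,s)[:,1].round(1))
z=s['tcp_pos'][2]-.0747+.026
print('paver x 33,23:',tool([(318,235.2),(318,259.8)],z,s)[:,0].round(1),'tab y,body y',tool([(264.2,245),(367,245),(245.7,270),(386.3,270)],z,s)[:,1].round(1))
E
```

```text
block x edges 18,8,-8,-18: [60.9 50.8 34.9 24.9]
block y: [-26.9  29.3 -27.   29.3 -27.   29.3]
paver x 33,23: [33.6 23.5] tab y,body y [-20.   20.3 -27.7  28.4]
```

```bash
python3 -m inch '[{"hand":1,"slide":[0.02,-0.09,0],"yaw":0},{"hand":1,"slide":[0.02,-0.09,-0.4],"yaw":0},{"hand":1,"slide":[0.02,-0.09,-0.7],"yaw":0},{"hand":1,"slide":[0.02,-0.09,-1.0],"yaw":0},{"hand":1,"slide":[0.02,-0.09,-1.4],"yaw":0},{"hand":1,"slide":[0.02,-0.09,-1.4],"yaw":0}]'
```

```text
time_s: 10.62
tcp_pos: [0.5163, -0.1978, 0.1027]
ee_rot: [[0.993, -0.116, -0.001], [-0.116, -0.993, 0.0], [-0.001, -0.0, -1.0]]
wrist_force: [0.4, 0.5, -1.6]
gripper_width: 0.642
```

```bash
python3 -m inch '[{"hand":1,"slide":[0,0,-0.5],"yaw":0},{"hand":1,"slide":[0,0,-1.0],"yaw":0},{"hand":1,"slide":[0,0,-1.4],"yaw":0},{"hand":1,"slide":[0,0,-1.6],"yaw":0},{"hand":1,"slide":[0,0,-1.6],"yaw":0}]'
```

```text
time_s: 11.25
tcp_pos: [0.5165, -0.1978, 0.0871]
ee_rot: [[0.993, -0.116, -0.0], [-0.116, -0.993, 0.0], [-0.0, 0.0, -1.0]]
wrist_force: [-0.1, -0.3, -1.6]
gripper_width: 0.636
```

```bash
python3 -m inch '[{"hand":1,"slide":[0,0,-0.05],"yaw":0},{"hand":1,"slide":[0,0,-0.1],"yaw":0},{"hand":1,"slide":[0,0,-0.1],"yaw":0}]'
```

```text
time_s: 11.62
tcp_pos: [0.5166, -0.1978, 0.0868]
ee_rot: [[0.993, -0.115, 0.0], [-0.115, -0.993, -0.0], [0.0, 0.0, -1.0]]
wrist_force: [-1.5, 1.4, 3.4]
gripper_width: 0.64
```

```bash
python3 -m inch '[{"hand":0,"slide":[0,0,0],"yaw":0},{"hand":0,"slide":[0,0,0],"yaw":0},{"hand":0,"slide":[0,0,0],"yaw":0},{"hand":0,"slide":[0,0,4],"yaw":0},{"hand":0,"slide":[0,0,9],"yaw":0},{"hand":0,"slide":[-3,0.4,13],"yaw":0},{"hand":0,"slide":[-3,0.4,13],"yaw":0}]'
python3 -c "
from h import *
faces('wrist',.038,'w7')
cv2.imwrite('pics/w7c.png',cv2.resize(cv2.imread('pics/w7.png')[0:300,230:410],None,fx=2,fy=2))"
python3 -m inch '[{"hand":0,"slide":[10,25.4,13],"yaw":-1.16},{"hand":0,"slide":[10,25.4,13],"yaw":-1.16},{"hand":0,"slide":[10,25.4,13],"yaw":-1.16},{"hand":0,"slide":[10,25.4,13],"yaw":-1.16},{"hand":0,"slide":[10,25.4,13],"yaw":-1.16},{"hand":0,"slide":[10,25.4,13],"yaw":-1.16}]' >/dev/null; true
```

```text
time_s: 12.5
tcp_pos: [0.4866, -0.194, 0.2197]
ee_rot: [[0.993, -0.115, 0.007], [-0.115, -0.993, -0.001], [0.007, -0.0, -1.0]]
wrist_force: [0.4, -0.2, -0.7]
gripper_width: 1.004
12.5 [ 0.4866 -0.194   0.2197] [ 0.9933 -0.1154]
[276 106] [355 266] [ 518.4 -197.8] [ 56. 117.] 83.29
[274   0] [358  28] [ 633.1 -210.9] [54.9 16.4] 83.38
```

View pics/w7c.png

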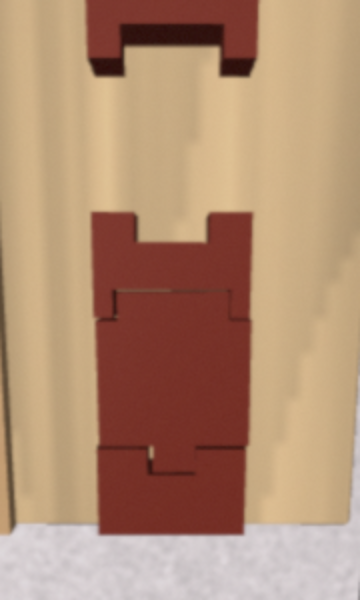

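The crop shows paver_a seated flush in the lower gap with even thin seams, right way round. My last move also rose higher than intended, since each call's slide is relative; I bring it down over paver_b.

```bash
python3 -m inch '[{"hand":0,"slide":[0,0,-6],"yaw":-0.09},{"hand":0,"slide":[0,0,-13.5],"yaw":-0.09},{"hand":0,"slide":[0,0,-13.5],"yaw":-0.09},{"hand":0,"slide":[0,0,-13.5],"yaw":-0.09}]'
python3 -c "
from h import *
faces('wrist',.026,'w8')
cv2.imwrite('pics/w8c.png',cv2.resize(cv2.imread('pics/w8.png')[60:300,180:460],None,fx=2,fy=2))"
```

```text
time_s: 13.8
tcp_pos: [0.5873, 0.0602, 0.211]
ee_rot: [[0.262, -0.965, -0.001], [-0.965, -0.262, -0.001], [0.001, 0.001, -1.0]]
wrist_force: [0.6, -0.1, 0.8]
gripper_width: 1.0
13.8 [0.5873 0.0602 0.211 ] [ 0.2615 -0.9652]
[ 48 221] [133 286] [750.9 128.3] [45.  60.6] 88.37
[278 117] [354 207] [600.3  12.2] [54.3 64.4] 16.72
```

View pics/w8c.png

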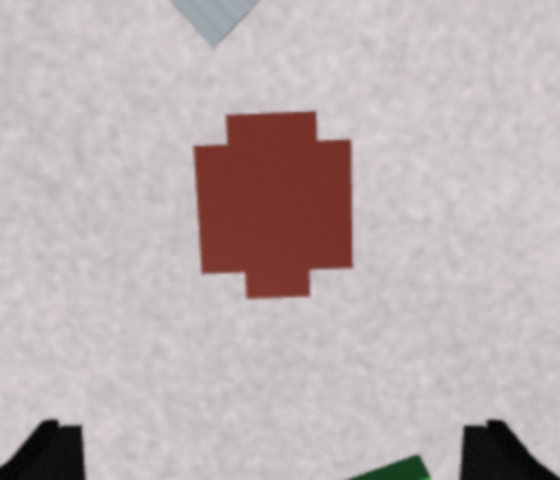

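paver_b is at crop (273,205), wide tab (90 px) ahead and narrow tab (64 px) behind, turned about +2° from the tool. I grip it.

```bash
python3 -m inch '[{"hand":0,"slide":[1.3,-4.75,-4],"yaw":0.035},{"hand":0,"slide":[1.3,-4.75,-8],"yaw":0.035},{"hand":0,"slide":[1.3,-4.75,-12],"yaw":0.035},{"hand":0,"slide":[1.3,-4.75,-13.7],"yaw":0.035},{"hand":0,"slide":[1.3,-4.75,-13.7],"yaw":0.035},{"hand":1,"slide":[1.3,-4.75,-13.7],"yaw":0.035},{"hand":1,"slide":[1.3,-4.75,-13.7],"yaw":0.035},{"hand":1,"slide":[1.3,-4.75,-13.7],"yaw":0.035},{"hand":1,"slide":[1.3,-4.75,-13.7],"yaw":0.035}]'
```

```text
time_s: 14.98
tcp_pos: [0.5996, 0.0127, 0.0748]
ee_rot: [[0.295, -0.956, 0.001], [-0.956, -0.295, 0.0], [0.0, -0.001, -1.0]]
wrist_force: [-0.0, 0.8, 0.8]
gripper_width: 0.64
```

```bash
python3 -m inch '[{"hand":1,"slide":[0,0,4],"yaw":0},{"hand":1,"slide":[0,0,8],"yaw":0.18},{"hand":1,"slide":[0,-4,8],"yaw":0.36},{"hand":1,"slide":[0,-8,8],"yaw":0.54},{"hand":1,"slide":[0,-12,8],"yaw":0.72},{"hand":1,"slide":[0,-16,8],"yaw":0.9},{"hand":1,"slide":[0,-20,8],"yaw":1.06},{"hand":1,"slide":[0,-22,6],"yaw":1.156},{"hand":1,"slide":[0,-22,4.3],"yaw":1.156},{"hand":1,"slide":[0,-22,4.3],"yaw":1.156}]'
cat > edges.py <<'E'
from off import *
import sys
s=sense();im=capture('wrist');cv2.imwrite(f'pics/{sys.argv[1]}.png',im);np.save('last.npy',np.array([s],dtype=object))
V=cv2.GaussianBlur(im[...,2],(3,3),0).astype(int)
def tr(l,a):
    d=np.diff(l);o=[];i=0
    while i<len(d):
        if abs(d[i])>8:
            j=i
            while j<len(d) and abs(d[j])>8 and d[j]*d[i]>0:j+=1
            w=abs(d[i:j]);o.append((float(round(a+.5+(w*np.arange(i,j)).sum()/w.sum(),1)),int(d[i:j].sum())));i=j
        else:i+=1
    return o
for r in(60,80,100,120,150,190,230,245,270,285):print('row',r,tr(V[r,235:400],235))
for k in(262,285,318,350,374):print('col',k,tr(V[20:300,k],20))
print(s['tcp_pos'],s['ee_rot'][:2,0])
cv2.imwrite(f'pics/{sys.argv[1]}c.png',cv2.resize(im[0:320,180:460],None,fx=1.8,fy=1.8))
E
python3 edges.py w9
```

```text
time_s: 16.23
tcp_pos: [0.5981, -0.2068, 0.115]
ee_rot: [[0.993, -0.117, -0.005], [-0.117, -0.993, 0.001], [-0.005, -0.0, -1.0]]
wrist_force: [0.7, 0.3, -1.5]
gripper_width: 0.645
row 60 []
row 80 []
row 100 []
row 120 []
row 150 []
row 190 [(253.5, -66), (377.9, 93)]
row 230 [(255.4, -71), (276.1, -78), (354.9, 76), (376.0, 92)]
row 245 [(252.5, -164), (274.4, 66), (356.6, -66), (378.6, 172)]
row 270 [(236.1, -74), (242.7, 109), (245.9, -41), (385.6, 68), (388.9, -134), (396.3, 151)]
row 285 [(245.5, 107), (385.6, -118)]
col 262 [(143.0, -34), (145.2, 32), (154.6, -155), (158.3, 77), (232.9, 89), (243.0, -171), (258.9, 81)]
col 285 [(143.1, -45), (145.8, 33), (154.6, -148), (158.3, 74), (211.6, 66), (221.5, -148), (234.4, 70)]
col 318 [(143.1, -35), (145.9, 28), (154.6, -149), (158.4, 69), (211.9, 85), (221.5, -155), (234.1, 79)]
col 350 [(143.1, -29), (145.8, 26), (154.7, -167), (158.4, 69), (212.4, -50), (234.1, 78)]
col 374 [(143.1, -31), (145.9, 28), (155.8, -136), (158.9, 41), (232.9, 89), (242.8, -169), (258.6, 68)]
[ 0.59811285 -0.20679549  0.11501893] [ 0.99315163 -0.11672361]
```

View pics/w9c.png

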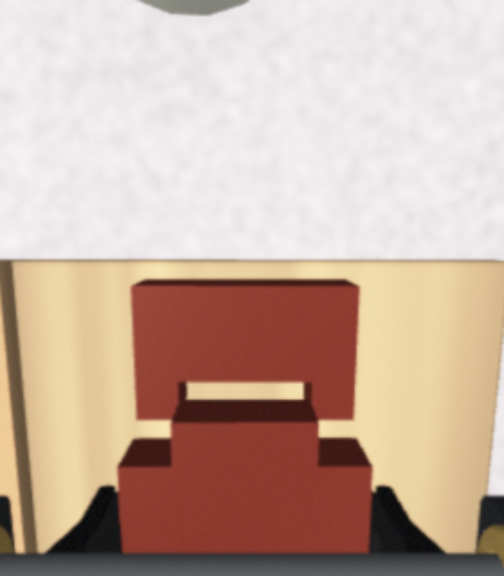

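```bash
python3 - <<'E'
from off import *
for s in (np.load('last.npy',allow_pickle=True)[0],sense()):
    print(s['tcp_pos'],s['ee_rot'][:,2])
    print('block x 100,76,66:',tool([(318,158.4),(318,211.9),(318,232.9)],.038,s)[:,0].round(1),'y',tool([(253.5,190),(377.9,190),(255.4,230),(376,230)],.038,s)[:,1].round(1))
    z=s['tcp_pos'][2]-.0748+.026
    print('paver x 33,23:',tool([(318,234.2),(318,258.8)],z,s)[:,0].round(1),'tab y, body y',tool([(274.4,245),(356.6,245),(245.5,285),(385.6,285)],z,s)[:,1].round(1))
E
```

```text
[ 0.59811285 -0.20679549  0.11501893] [-4.96995984e-03  9.24161193e-04 -9.99987223e-01]
block x 100,76,66: [60.6 36.5 26.5] y [-27.9  28.2 -27.9  28.1]
paver x 33,23: [33.7 23.6] tab y, body y [-16.   16.2 -28.1  28.4]
[ 0.59911921 -0.206625    0.11633914] [-2.28438041e-03  2.00347632e-04 -9.99997371e-01]
block x 100,76,66: [60.7 36.4 26.3] y [-28.2  28.5 -28.1  28.4]
paver x 33,23: [33.8 23.7] tab y, body y [-16.   16.3 -28.1  28.4]
```

```bash
python3 -m inch '[{"hand":1,"slide":[0.03,0,0],"yaw":0},{"hand":1,"slide":[0.03,0,0],"yaw":0},{"hand":1,"slide":[0.03,0,0],"yaw":0}]'
```

```text
time_s: 16.65
tcp_pos: [0.6002, -0.207, 0.1179]
ee_rot: [[0.993, -0.115, 0.001], [-0.115, -0.993, -0.0], [0.001, -0.0, -1.0]]
wrist_force: [0.5, 0.0, -1.3]
gripper_width: 0.64
```

```bash
python3 -m inch '[{"hand":1,"slide":[0,0,-0.4],"yaw":0},{"hand":1,"slide":[0,0,-0.7],"yaw":0},{"hand":1,"slide":[0,0,-1.0],"yaw":0},{"hand":1,"slide":[0,0,-1.4],"yaw":0},{"hand":1,"slide":[0,0,-1.4],"yaw":0}]'
```

```text
time_s: 17.27
tcp_pos: [0.5995, -0.2073, 0.1027]
ee_rot: [[0.993, -0.116, -0.001], [-0.116, -0.993, 0.0], [-0.001, -0.0, -1.0]]
wrist_force: [0.3, 0.2, -1.2]
gripper_width: 0.644
```

```bash
python3 -m inch '[{"hand":1,"slide":[0,0,-0.5],"yaw":0},{"hand":1,"slide":[0,0,-1.0],"yaw":0},{"hand":1,"slide":[0,0,-1.4],"yaw":0},{"hand":1,"slide":[0,0,-1.6],"yaw":0},{"hand":1,"slide":[0,0,-1.7],"yaw":0},{"hand":1,"slide":[0,0,-1.7],"yaw":0}]'
```

```text
time_s: 18.02
tcp_pos: [0.5998, -0.2074, 0.0868]
ee_rot: [[0.993, -0.115, 0.0], [-0.115, -0.993, -0.0], [0.0, 0.0, -1.0]]
wrist_force: [-1.7, 0.7, 1.7]
gripper_width: 0.644
```

```bash
python3 -m inch '[{"hand":1,"slide":[0,0,-0.05],"yaw":0},{"hand":1,"slide":[0,0,-0.05],"yaw":0}]'
python3 -m inch '[{"hand":0,"slide":[0,0,0],"yaw":0},{"hand":0,"slide":[0,0,0],"yaw":0},{"hand":0,"slide":[0,0,0],"yaw":0},{"hand":0,"slide":[0,0,4],"yaw":0},{"hand":0,"slide":[0,0,9],"yaw":0},{"hand":0,"slide":[-5,0.4,14],"yaw":0},{"hand":0,"slide":[-9,0.8,14],"yaw":0},{"hand":0,"slide":[-9,0.8,14],"yaw":0},{"hand":0,"slide":[-9,0.8,14],"yaw":0}]'
python3 -c "
from h import *
faces('wrist',.038,'w10')
a=cv2.resize(cv2.imread('pics/w10.png')[0:300,220:420],None,fx=1.9,fy=1.9)
b=cv2.resize(capture('top')[165:345,165:425],(400,570*400//800))
c=np.zeros((570,780,3),np.uint8);c[:,:380]=a;c[:b.shape[0],380:]=b;cv2.imwrite('pics/end.png',c)"
```

```text
time_s: 18.27
tcp_pos: [0.5998, -0.2074, 0.0868]
ee_rot: [[0.993, -0.115, 0.0], [-0.115, -0.993, -0.0], [0.0, 0.0, -1.0]]
wrist_force: [-2.6, 1.0, 4.9]
gripper_width: 0.641
time_s: 19.4
tcp_pos: [0.5104, -0.1994, 0.226]
ee_rot: [[0.993, -0.115, 0.001], [-0.115, -0.993, -0.0], [0.001, 0.0, -1.0]]
wrist_force: [0.4, -0.2, 0.8]
gripper_width: 1.002
19.4 [ 0.5104 -0.1994  0.226 ] [ 0.9933 -0.1153]
[271  14] [352 290] [ 559.2 -202.5] [ 55.7 198.2] 83.32
```

View pics/end.png

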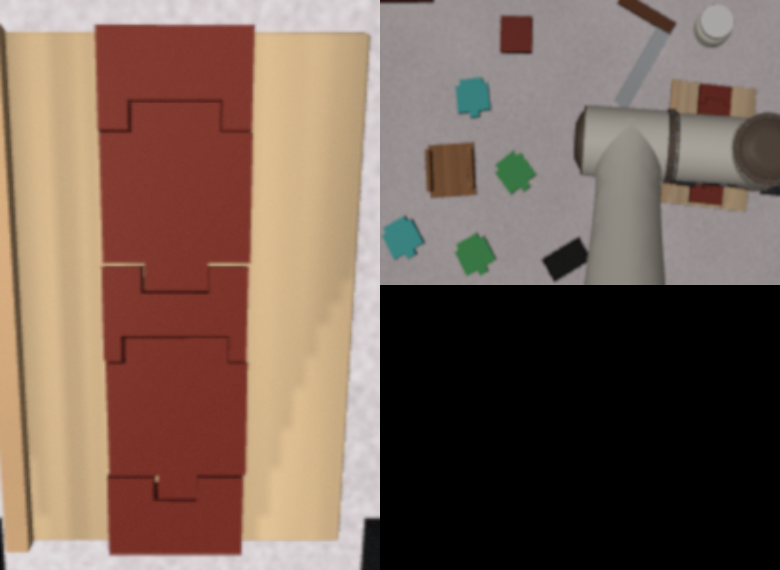

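Both pavers are flush: the whole course reads as one continuous 198 × 56 mm top face. The seams are thin and the bystanders in the top view sit where they were. I hand in the job.

```bash
python3 -c "
from station import *
print(finish_job())"
```

```text
the job is handed in; nothing more can be done
None
```

Both gaps in the course are filled, and the job was handed in at about 19.5 s of the 72 s allowed.

- **paver_a:** I took it from the caddy by its tab ends and set it flat on clear bench at about (0.465, -0.03). I let go, took it again by its plain sides and lowered it into gap_a until it touched, then released it.
- **paver_b:** I took it from the bench by its plain sides, turned it about 66° and lowered it into gap_b until it touched, then released it.

**Last checks:**
- **Fit:** In the final wrist picture the course is one continuous face of about 198 by 56 mm. Both pavers are the right way round and the seams are thin all round.
- **Depth:** Both touched down at the same tool height, 0.0868 m. I judged flushness from this and the picture, not from a separate height measurement.
- **Force:** The highest wrist reading at the end of a move was about 10 N, when paver_a touched the bench.
- **Bystanders:** Those in the final top-view crop looked unmoved. The arm hid part of that view, and the brush jar, bowl and mallet lay outside the crop.

**Mishaps and disagreements:**
- One empty-handed move rose about 13 cm higher than I meant; it did no harm.
- The camera and the jaws disagreed by under 1 mm, and I corrected for that before lowering.
- The position of bench_spot was not given, so I chose a clear patch myself.

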